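# Hold the waste-leaf hatch open by its lever

### The job

In this tea and calligraphy studio a lidded jar has been left on the heavy stone flap of the waste-leaf box. Without picking anything up, push the jar off the flap, keeping it upright, so that it stands wholly on the fixed wooden deck of the box on the side away from the lever. Then press the round pad at the long end of the lever right down to its stop, so that the lever alone raises the flap, leave the other things where they are, and finish while still holding the lever down.

Things in the scene. Friction and masses are not known exactly. Their poses are not given: they have to be found in the camera images.
- leaf_box: Fixed dark-wood box, 220 x 280 mm, 70 mm high. Origin on the table, z up, y along the box, away from the lever. The flat top spans x -110..110, y -30..250 mm (z = 70). Flush in it: the grey stone flap, x -69..69, y 2..132; the fixed deck is y 132..250, free but for a small seal in its far +x corner. The lever sticks out to y = -264 over a flat foot strip 50 mm wide, 6 mm high.
- flap (a joint): Angle of the grey stone flap (130 x 138 x 18 mm, about 0.9 kg), rad: 0 shut and flush, growing as it opens. Its hinge is the edge next to the lever, along the box's x at box y = 0, z = 70 mm; the edge next to the deck rises. With the lever fully down it stands at about 0.83; it falls shut if the lever is let go.
- flap_edge (a point): Middle of the flap's free edge, on its top face; 132 mm from the hinge.
- lever (a joint): Angle of the lever, rad: 0 at rest with the long end up, 0.35 fully down on its hard stop. The brass lever (round bar 12 mm) turns about a pin along the box's x, at box y = -40, z = 58 mm. Its short end reaches 75 mm into the box under the flap. Pressing the pad down takes about 3 to 9 N.
- lever_pad (a point): Centre of the top face of the round wooden pad (48 mm across, 14 mm thick) at the long end of the lever, 200 mm from the pin: at rest at about box (0, -236, 99) mm, fully down at about (0, -238, 29) mm. The face leans 9 degrees at rest and 11 degrees the other way when down.
- jar: White porcelain jar with blue bands and a blue lid with a round knob, round, widest 74 mm across at 30 mm height, foot 58 mm across, 68 mm high to the top of the knob, 0.4 kg more or less; the lid is part of it. Origin at the centre of its underside, z up. It starts on the flap and slides on the flat top when pushed low down.
- teacup: White teacup, 68 mm across, 50 mm high, beside the lever on its +x side. Leave it.
- seal: Square pale marble seal stone, 24 x 24 x 50 mm, in a far corner of the deck. Leave it.
- seal_big: Square reddish stone seal, 34 x 34 x 60 mm, beside the lever on its -x side. Leave it.
- ink_stone: Black ink stone, 130 x 90 x 26 mm, at the right of the table. Leave it.
- paperweight: Dark wooden paperweight bar, 200 x 30 x 22 mm, at the right of the table. Leave it.
- tea_bowl: Blue tea bowl, 100 mm across, 60 mm high, at the left of the table. Leave it.
- brush_pot: White pot with brushes, 80 mm across, about 240 mm high in all, at the left. Leave it.
Not all that is in view belongs to the job. Leave any green or yellow look-alike of the jar alone.

How it is judged:
By the outcome, as a careful person would: the job done as asked, in the order asked, and still so for the second after the job is handed in, while the arm keeps its last pose, push and grip.
It also fails if it takes over 40 s, if anything falls off the work surface, if the arm or the gripper's body presses on something with over 40 N, if the wrist force passes 120 N, or if a joint passes its speed limit or range.

### The arm

A 6-joint arm with a two-finger parallel gripper is mounted at the origin on the work surface. World frame = base frame: x ahead of the robot, y to its left, z up, the work surface at z = 0. Lengths are in m, angles in rad, forces in N, time in s.
With the tool pointing down it reaches from about 0.35 to 0.775 m from the base axis. Payload 7.3 kg.
Tool frame: the origin (TCP) lies at the very end of the fingers, on their centre line; the grasp point (between the pads) lies 19 mm behind it; z points along the fingers, y is the direction in which the jaws open and shut (so a half turn about z gives the same grasp; the last joint's range is limited). The gripper opens to 92 mm and grips with 3 to 60 N. Pads are 19 mm wide; open, the fingers measure 130 mm over their backs; the gripper's body (75 mm by 190 mm) begins 47 mm behind the grasp point.
Start: joints at [-1.292, 0.342, 1.524, -0, 1.275, -0.146], TCP at [0.216, -0.478, 0.227] pointing down, gripper open.
Joint ranges: [-2.53, 2.53], [-0.77, 2.02], [0.04, 2.7], [-1, 4.14], [0.28, 2.66], [-3.11, 3.11]. Speed limits (rad/s): [2.57, 2.57, 3.14, 3.14, 3.14, 3.14].

### API

Orientations are given as [roll, pitch, yaw] about the fixed x, y, z axes, in that order (R = Rz(yaw) Ry(pitch) Rx(roll)).
In Python, from cell import robot gives the robot as it stands.
- The arm moves only by the shell command python3 -m pendant 'ROWS' [OPENING] [FORCE]. ROWS is JSON, a list of rows, each a list of 2 entries, a list of its own where there are three numbers: the shift along the tool's x, y, z in mm, then the turn about the tool's z in degrees. In form: [[[x, y, z], turn], ...]. A call has 1 to 10 rows; each row is the pose to reach, as a shift and turn from the pose measured when the call began, along the tool's axes at that moment; what a row does not reach only later rows make up. A row lasts 1/12 s, in which the tool goes at most 41.7 mm and 7.16 degrees, less where a joint would pass 70% of its speed; a pose out of reach is approached as far as the arm can. A call with a gripper value outside its range is refused whole. OPENING is the opening, from 0 (shut) to 1 (fully open), set as the call begins (- or left out, the last holds). The fingers move at their own pace and stop on an object; FORCE is the grip in N (left out, the last holds). Time passes only in rows, so rows that repeat a pose let the fingers close. It gives the time, the measured TCP pose, the force and the opening at its end, in the units of the state.
- robot.observe(): the state, without advancing time (a new reading comes with each control period).
- robot.read_camera(name): name is "scene" or "side" or "wrist"; returns the picture (480x640x3 uint8, red, green, blue); there is no depth.
- robot.calibration(name): a dict with "vfov" (degrees; the focal length in pixels is half the picture's height over the tangent of half this angle, whatever the lens; pixels are square), "cx", "cy" (the principal point, pixels), "k1" (the pictures are not rectified: a ray, as slopes to the right and down, at radius r is drawn at 1 + k1 r^2 times it, then the intrinsics apply), "rvec" (rotation vector, rad) and "tvec" (3), from world to camera coordinates, as OpenCV has them. Camera axes: x right, y down, z forward; pixel columns grow to the right and rows downward; lengths in m; the calibration is good to about 2 mm. A picture is of the moment at which its call begins: read the wrist's pose just before it. calibration takes no time and is no camera call; for the wrist camera it gives the pose at the moment of the call.
- robot.hand_in(): hands the job in, once; it reports no verdict.
Trained networks look in the newest picture that a camera, given by its name, has taken for a name from the list of things; names that differ only in an ending like _2 or _b are one class to them, and where a whole thing is asked for, a point or a joint stands for the part that bears it (a point fixed in the world has none). Each returns a list of dicts, best first, with "p" (0 to 1); they miss things now and then, are a little off and sometimes report something else, mostly with a low value. They report only what shows in the picture. A call takes as long as a camera call. They do not tell look-alikes from the thing itself.
- robot.find_in(camera, query): "xy" ([column, row] as shares, 0 to 1, of the picture: columns of its width, rows of its height, amid what is visible of it).
The state is a dict: "time": time; "qpos": joint angles; "qvel": joint speeds; "joint_efforts": joint torques, N m; "tool_pos": TCP position; "tool_rot": TCP orientation; "contact_force": force on the tool from outside, world axes, zero at the start; "torque": the same for the moment, N m; "opening": finger opening in m.
Only numpy, scipy, OpenCV 4.12 (cv2) and the standard library are available. Lean on these libraries where they do the work, as an engineer would, in place of code of your own. Each camera call takes 0.05 s, during which the arm holds its last target.

## Working session

There is one attempt and no reset: what is moved stays moved. The work goes in short steps, Python scripts to look and compute and a shell command to move; the robot and the scene stay as the last step left them, time stands still between calls to the robot, and variables do not carry over. Pictures are saved under pics/ and viewed, and the job is handed in when it is done.

```bash
ls; mkdir -p pics
python3 - <<'E'
from cell import robot
import cv2
s=robot.observe();print(s)
for n in("scene","side","wrist"):
    im=robot.read_camera(n);cv2.imwrite(f"pics/{n}0.png",im[:,:,::-1])
    print(n,robot.calibration(n))
E
```

```text
pics
{'time': 0.0, 'qpos': array([-1.29204079e+00,  3.42760912e-01,  1.52498504e+00,  2.69348860e-07,
        1.27539541e+00, -1.45976343e-01]), 'qvel': array([ 0.00018976, -0.00039291, -0.00124283,  0.00031515, -0.00031532,
        0.00186269]), 'joint_efforts': array([ 1.21108067e-03, -4.31244314e+01, -2.44221336e+01,  7.17716594e-02,
        5.58433158e-02, -1.21035473e-04]), 'tool_pos': array([ 0.21626297, -0.47795866,  0.2260363 ]), 'tool_rot': array([-3.14006046e+00, -2.25527312e-04,  4.24731630e-01]), 'contact_force': array([-0.29787228, -0.47263171,  0.0373853 ]), 'torque': array([-0.01490332,  0.03686419, -0.01287776]), 'opening': 0.0917150922975484}
scene {'vfov': 48.909765051962175, 'cx': 313.9826651024212, 'cy': 241.96950170968037, 'k1': 0.012164410152230673, 'rvec': array([ 2.16408265,  1.09733638, -0.41251731]), 'tvec': array([-0.30797415, -0.25051888,  1.60283978])}
side {'vfov': 48.987384345068946, 'cx': 322.5997429474612, 'cy': 236.77945015094642, 'k1': -0.0371436912021698, 'rvec': array([ 0.90142402, -2.36613657,  1.20488767]), 'tvec': array([0.38033627, 0.296754  , 1.28527074])}
wrist {'vfov': 58.923059962434735, 'cx': 322.9354821659984, 'cy': 234.9292988948281, 'k1': -0.06141375211967239, 'rvec': array([-2.45308022,  1.58176853,  0.20514463]), 'tvec': array([-0.52549526, -0.03232319,  0.38984752])}
```

View pics/scene0.png

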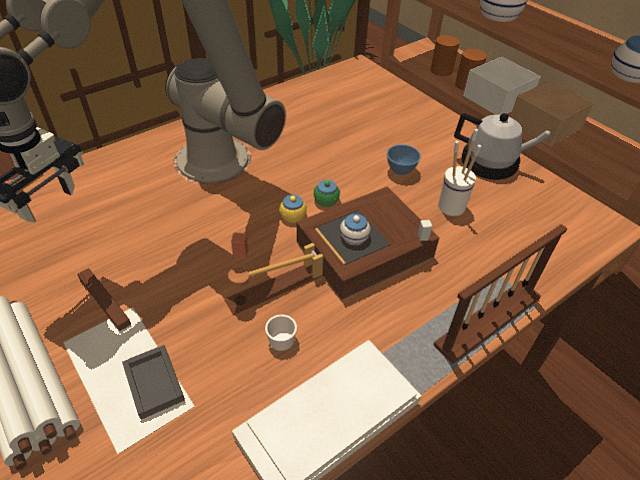

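View pics/side0.png

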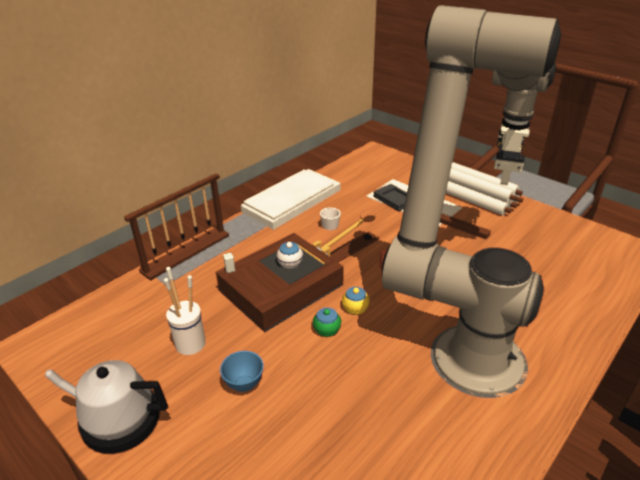

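View pics/wrist0.png

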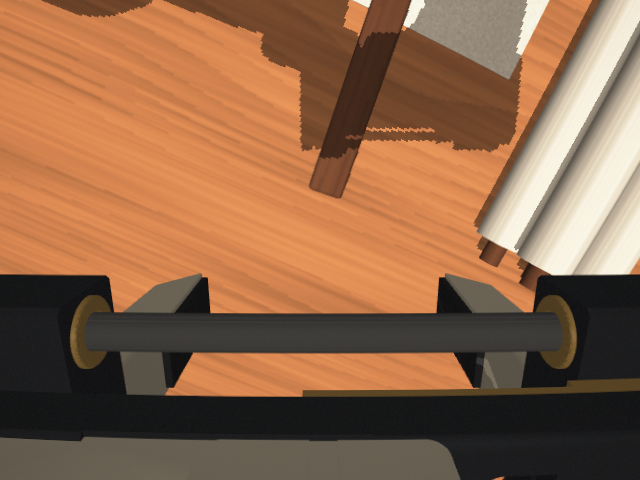

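The scene view shows the box top with corners near (297,227), (388,190), (437,240) and (343,278). The jar is at (356,230), the pad near (238,275), the small seal at (425,230) and the cup at (281,332). I'll zoom in to get exact pixels.

Run:
```python
import cv2
a=cv2.imread("pics/scene0.png")[170:320,210:450];cv2.imwrite("pics/sc0z.png",cv2.resize(a,None,fx=3.3,fy=3.3,interpolation=cv2.INTER_CUBIC))
a=cv2.imread("pics/side0.png")[190:330,200:400];cv2.imwrite("pics/si0z.png",cv2.resize(a,None,fx=4,fy=4,interpolation=cv2.INTER_CUBIC))
```

```text
(no output)
```

View pics/sc0z.png

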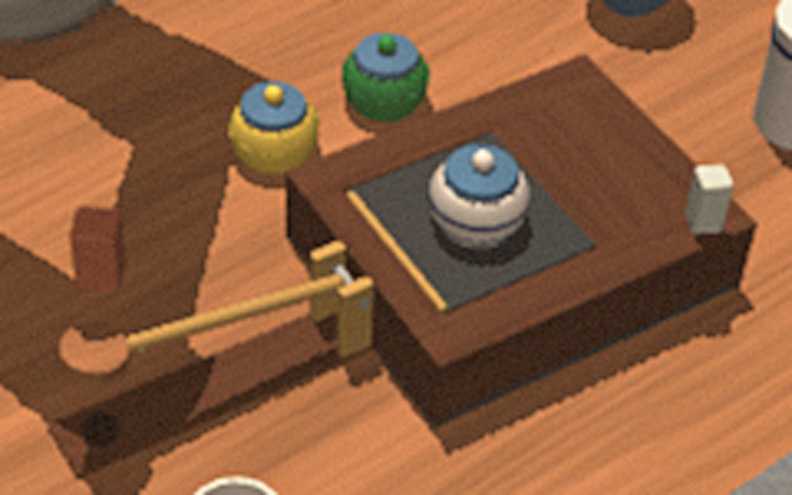

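View pics/si0z.png

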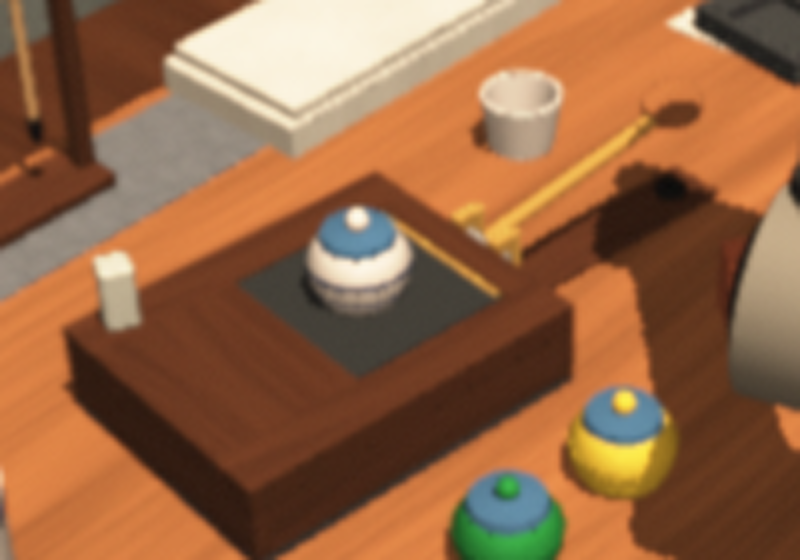

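```bash
cat > h.py <<'E'
import numpy as np,cv2
from scipy.optimize import least_squares
from cell import robot
def proj(n,P,c=None):
    c=c or robot.calibration(n);R=cv2.Rodrigues(c["rvec"])[0]
    p=np.atleast_2d(P)@R.T+c["tvec"];s=p[:,:2]/p[:,2:];r2=(s**2).sum(1,keepdims=True)
    f=240/np.tan(np.radians(c["vfov"])/2)
    return s*(1+c["k1"]*r2)*f+[c["cx"],c["cy"]]
def box2w(b,P):
    P=np.atleast_2d(P);c,s=np.cos(b[2]),np.sin(b[2])
    return np.c_[b[0]+c*P[:,0]-s*P[:,1],b[1]+s*P[:,0]+c*P[:,1],P[:,2]]
def w2box(b,P):
    P=np.atleast_2d(P);c,s=np.cos(b[2]),np.sin(b[2]);d=P[:,:2]-b[:2]
    return np.c_[c*d[:,0]+s*d[:,1],-s*d[:,0]+c*d[:,1],P[:,2]]
def onplane(n,uv,z):
    return least_squares(lambda q:(proj(n,[q[0],q[1],z])-uv).ravel(),[.5,0]).x
def tri(obs):
    r=least_squares(lambda q:np.concatenate([(proj(n,q)-uv).ravel() for n,uv in obs]),[.5,0,.1]);return r.x,np.abs(r.fun).max()
E
python3 - <<'E'
from h import *
S=lambda p:np.array(p)/3.3+[210,170]
D=lambda p:np.array(p)/4+[200,190]
C=np.array([[-.11,-.03,.07],[.11,-.03,.07],[.11,.25,.07],[-.11,.25,.07]])
s=S([[287,183],[437,365],[752,225],[588,57]]);d=D([[572,307],[375,175],[67,335],[255,490]])
f=lambda b:np.concatenate([(proj("scene",box2w(b,C))-s).ravel(),(proj("side",box2w(b,C))-d).ravel()])
best=min((least_squares(f,[.5,0,y]) for y in np.arange(-3,3,.7)),key=lambda r:r.cost)
b=best.x;print(b,best.fun.round(1));np.save("b.npy",b)
for nm,a,c in [("knob",(483,160),(357,218)),("pad",(93,353),(673,105)),("sealtop",(713,178),(115,264))]:
    q,e=tri([("scene",S(a)),("side",D(c))]);print(nm,q,w2box(b,q),e)
print(w2box(b,np.r_[onplane("scene",S((97,215)),.06),.06]),"bigseal")
for n in("scene","side"):
  for q in ("jar","lever_pad","teacup","seal_big","seal","flap_edge"):
    print(n,q,[(np.array(x["xy"])*[640,480],x["p"]) for x in robot.find_in(n,q)][:3])
print("yaw tool",robot.observe()["tool_rot"],robot.observe()["time"])
E
```

```text
[ 0.53831661  0.02608527 -0.10715892] [-1.4 -3.5  0.5  0.7  1.  -0.8 -2.  -1.1  0.3 -1.5 -0.2 -1.9 -1.5 -2.3
 -1.1  0.1]
knob [0.54965958 0.09576232 0.13064432] [[0.00382567 0.07049057 0.13064432]] 0.5334264659462633
pad [ 0.50932803 -0.20813569  0.08933214] [[-0.00377145 -0.23597791  0.08933214]] 0.4700258269201072
sealtop [0.65087068 0.22919415 0.11689483] [[0.09018516 0.21398195 0.11689483]] 0.5818555834073322
[[-0.14649641 -0.16843944  0.06      ]] bigseal
scene jar [(array([358.016, 226.992]), 0.95), (array([290.304, 209.52 ]), 0.92), (array([152.576, 382.416]), 0.61)]
scene lever_pad [(array([251.328, 269.088]), 0.83)]
scene teacup [(array([279.424, 333.6  ]), 0.86)]
scene seal_big [(array([240.384, 245.088]), 0.56)]
scene seal [(array([421.824, 230.208]), 0.57), (array([402.688, 160.176]), 0.29)]
scene flap_edge [(array([346.688, 239.808]), 0.66), (array([349.888, 254.592]), 0.47)]
side jar [(array([356.8  , 299.184]), 0.93), (array([288.512, 255.216]), 0.88), (array([326.912, 321.12 ]), 0.74)]
side lever_pad [(array([354.112, 222.384]), 0.66), (array([283.776, 275.52 ]), 0.63)]
side teacup [(array([328.32, 216.72]), 0.78)]
side seal_big [(array([380.288, 257.088]), 0.45)]
side seal [(array([227.904, 265.104]), 0.65), (array([284.48, 278.4 ]), 0.21)]
side flap_edge [(array([294.08 , 265.488]), 0.59)]
yaw tool [3.14150775e+00 2.42744659e-05 4.24817336e-01] 0.75
```

```bash
cat > ov.py <<'E'
from h import *
import sys
def overlay(n,img,b,out,roi,k,jar=None):
    x0,y0,x1,y1=roi
    a=cv2.resize(img[y0:y1,x0:x1],None,fx=k,fy=k,interpolation=cv2.INTER_CUBIC)
    def poly(P,col,cl=True):
        p=((proj(n,P)+.5-[x0,y0])*k-.5);cv2.polylines(a,[np.round(p*8).astype(np.int32)],cl,col,1,cv2.LINE_AA,3)
    R=lambda xa,xb,ya,yb,z:box2w(b,np.array([[xa,ya,z],[xb,ya,z],[xb,yb,z],[xa,yb,z]])/1e3)
    poly(R(-110,110,-30,250,70),(0,255,0));poly(R(-69,69,2,132,70),(0,255,255));poly(R(-110,110,-30,250,0),(0,120,0))
    t=np.linspace(0,6.28,40)
    poly(box2w(b,np.c_[.024*np.cos(t),-.236+.024*np.sin(t)*.98,.099-.024*np.sin(t)*.156]),(255,0,255))
    if jar is not None:
        for r,z in((.029,.07),(.037,.1)):poly(box2w(b,np.c_[jar[0]+r*np.cos(t),jar[1]+r*np.sin(t),z+0*t]),(0,0,255))
    cv2.imwrite(out,a)
E
python3 - <<'E'
from ov import *
b=np.load("b.npy")
overlay("scene",cv2.imread("pics/scene0.png"),b,"pics/o1.png",(210,170,450,320),3.3,(.002,.072))
overlay("side",cv2.imread("pics/side0.png"),b,"pics/o2.png",(200,190,400,330),4,(.002,.072))
E
```

```text
(no output)
```

View pics/o1.png

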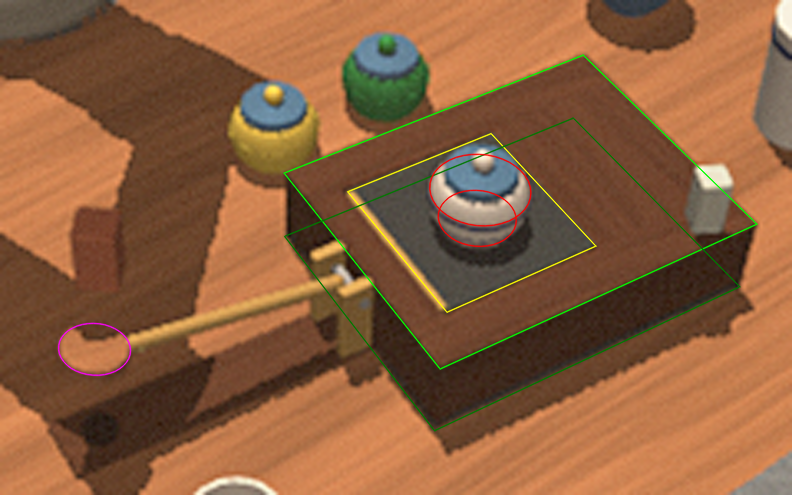

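View pics/o2.png

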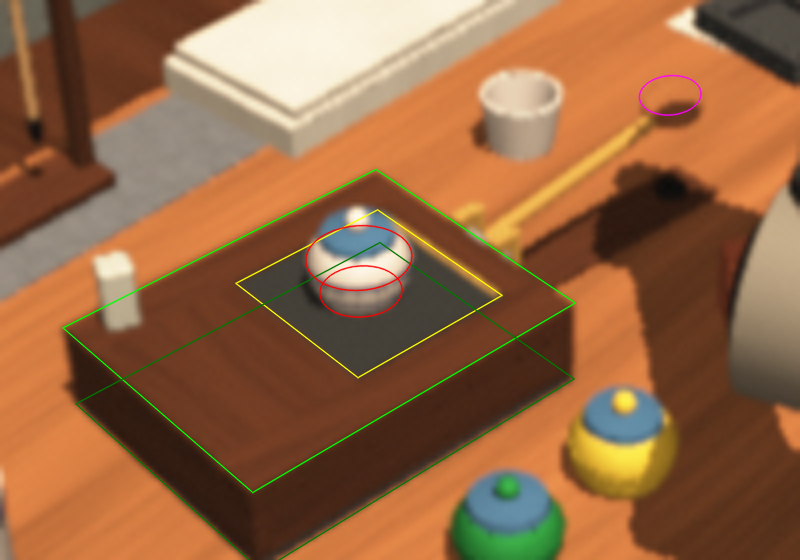

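The overlay matches the box to within a few mm, and the jar sits at about box (3, 71) mm. My plan is to straddle the jar with partly open fingers, push it along box +y to about y=190, and then press the pad.

```bash
cat >> h.py <<'E'
from scipy.spatial.transform import Rotation as Ro
def delta(boxpt):
    b=np.load("b.npy");s=robot.observe();T=box2w(b,boxpt)[0]
    R=Ro.from_euler("xyz",s["tool_rot"]).as_matrix()
    yt=np.pi/2+b[2];d=s["tool_rot"][2]-yt
    print("t",s["time"],"tool box mm",(w2box(b,s["tool_pos"])*1e3).round(1),"F",s["contact_force"].round(1),"open",round(s["opening"],4))
    print("target",T.round(4),"shift mm",(R.T@(T-s["tool_pos"])*1e3).round(1),"turn deg",np.degrees(d).round(1))
E
python3 -c "
from h import *
delta([.003,-.01,.2])"
```

```text
t 0.75 tool box mm [[-266.1 -536.   226.7]] F [1.  0.5 0. ] open 0.0917
target [0.5402 0.0158 0.2   ] shift mm [ 498.7 -316.8   26.7] turn deg -59.5
```

```bash
python3 -m pendant '[[[30,-19,0],-6],[[60,-38,0],-12],[[93,-59,0],-18],[[126,-80,0],-24],[[160,-102,0],-30],[[194,-123,0],-36],[[228,-145,0],-42],[[262,-166,0],-48],[[296,-188,0],-54],[[330,-210,0],-59.5]]' 0.54 20
python3 -c "
from h import *
delta([.003,-.01,.2])"
```

```text
time: 1.58
tool_pos: [0.4313, -0.1492, 0.227]
tool_rot: [3.141, 0.0, 1.468]
contact_force: [1.2, -0.6, 0.4]
opening: 0.0494
t 1.5833 tool box mm [[ -87.7 -185.7  227. ]] F [ 1.2 -0.6  0.4] open 0.0494
target [0.5402 0.0158 0.2   ] shift mm [175.3  91.5  27. ] turn deg 0.3
```

```bash
python3 -m pendant '[[[35,18,5],0],[[70,36,10],0],[[105,55,16],0],[[140,73,22],0],[[165,86,27],0],[[175,91,27],0],[[175,91,27],0],[[175,91,27],0]]'
python3 - <<'E'
from h import *
delta([.003,-.01,.085])
for n in("scene","side","wrist"):
    cv2.imwrite(f"pics/{n}1.png",robot.read_camera(n)[:,:,::-1])
E
```

```text
time: 2.25
tool_pos: [0.5395, 0.0154, 0.1999]
tool_rot: [3.141, 0.001, 1.469]
contact_force: [-0.6, -0.5, 0.0]
opening: 0.0496
t 2.25 tool box mm [[  2.3 -10.5 199.9]] F [-0.6 -0.5  0. ] open 0.0496
target [0.5402 0.0158 0.085 ] shift mm [  0.7   0.7 114.9] turn deg 0.3
```

View pics/scene1.png

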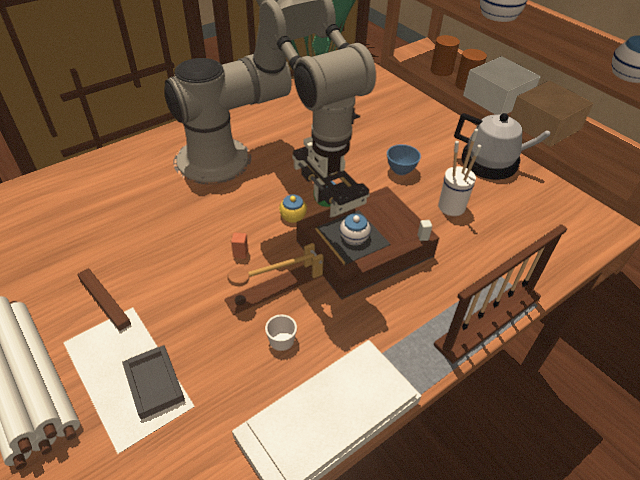

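View pics/wrist1.png

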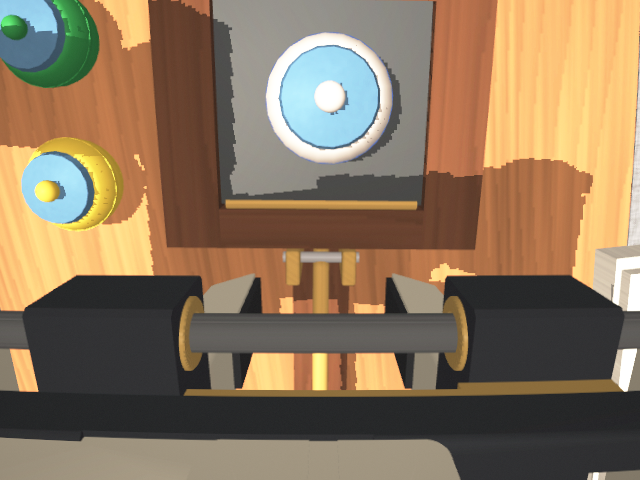

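The wrist view shows the knob at (330,96), the box front corners at (166,247) and (477,249), and the strip at y≈205. That is enough to check the geometry.

Run:
```python
from h import *
b=np.load("b.npy")
for nm,uv,z in[("A",(166,247),.07),("B",(477,249),.07),("flapL",(219,205),.07),("flapR",(424,207),.07),("knob",(330,96),.135),("jarwide",(330,98),.105),("leverpin",(320,257),.06)]:
    print(nm,(w2box(b,np.r_[onplane("wrist",np.array(uv),z),z])*1e3).round(1))
```

```text
A [[-109.3  -29.9   70. ]]
B [[113.3 -30.7  70. ]]
flapL [[-69.3   0.6  70. ]]
flapR [[73.  -0.3 70. ]]
knob [[  6.   69.2 135. ]]
jarwide [[  6.5  69.9 105. ]]
leverpin [[  0.7 -40.1  60. ]]
```

```bash
python3 -m pendant '[[[0,3,25],0.3],[[0,3,55],0.3],[[0,3,85],0.3],[[0,3,105],0.3],[[0,3,115],0.3],[[0,3,115],0.3],[[0,3,115],0.3]]'
python3 - <<'E'
from h import *
delta([.0055,.153,.085])
for n in("scene","side","wrist"):
    cv2.imwrite(f"pics/{n}2.png",robot.read_camera(n)[:,:,::-1])
a=cv2.imread("pics/side2.png")[190:330,200:400];cv2.imwrite("pics/si2z.png",cv2.resize(a,None,fx=4,fy=4,interpolation=cv2.INTER_CUBIC))
E
```

```text
time: 2.98
tool_pos: [0.5427, 0.013, 0.0861]
tool_rot: [3.14, 0.001, 1.46]
contact_force: [-0.1, -0.6, -0.3]
opening: 0.0493
t 2.9833 tool box mm [[  5.7 -12.6  86.1]] F [-0.1 -0.6 -0.3] open 0.0493
target [0.5601 0.1776 0.085 ] shift mm [165.6  -0.8   1. ] turn deg -0.2
```

View pics/si2z.png

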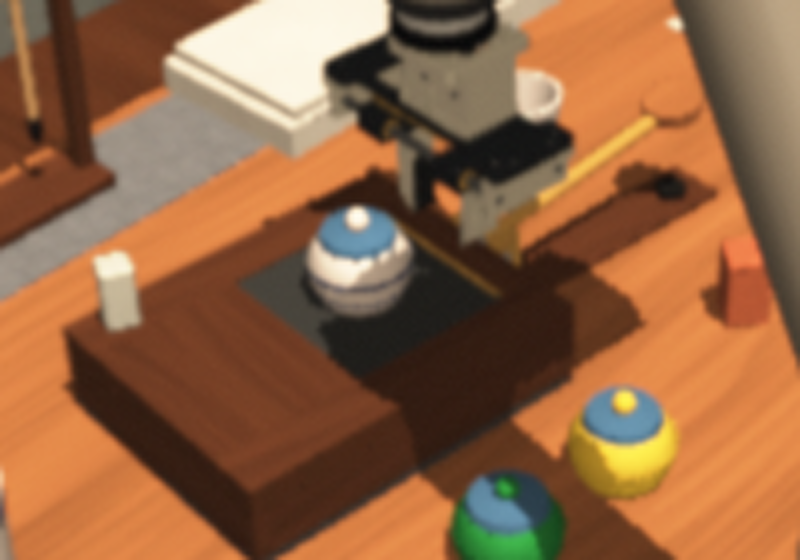

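View pics/wrist2.png

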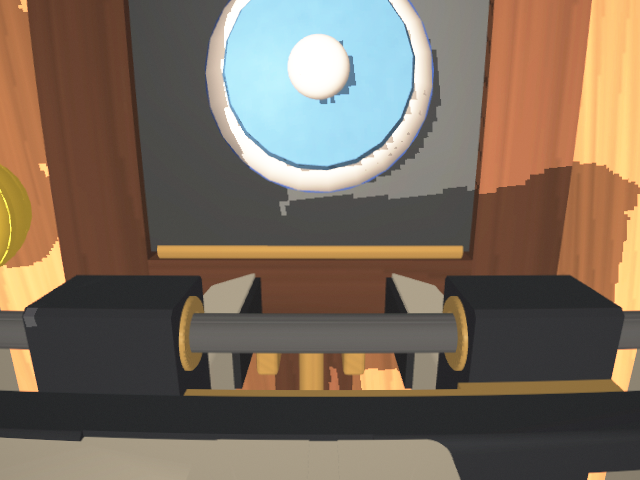

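```bash
python3 -m pendant '[[[12,0,0],0],[[24,0,0],0],[[32,0,0],0],[[38,0,0],0],[[44,0,0],0],[[50,0,0],0],[[57,0,0],0],[[65,0,0],0],[[73,0,0],0],[[80,0,0],0]]'
python3 - <<'E'
from h import *
delta([.0055,.153,.085])
cv2.imwrite("pics/wrist3.png",robot.read_camera("wrist")[:,:,::-1])
a=robot.read_camera("side")[190:330,200:400,::-1];cv2.imwrite("pics/si3z.png",cv2.resize(a,None,fx=4,fy=4,interpolation=cv2.INTER_CUBIC))
E
```

```text
time: 3.97
tool_pos: [0.5523, 0.0936, 0.087]
tool_rot: [3.137, 0.001, 1.461]
contact_force: [-0.7, -2.5, 0.4]
opening: 0.0494
t 3.9667 tool box mm [[ 6.7 68.7 87. ]] F [-0.7 -2.5  0.4] open 0.0494
target [0.5601 0.1776 0.085 ] shift mm [84.3 -1.4  1.9] turn deg -0.2
```

View pics/si3z.png

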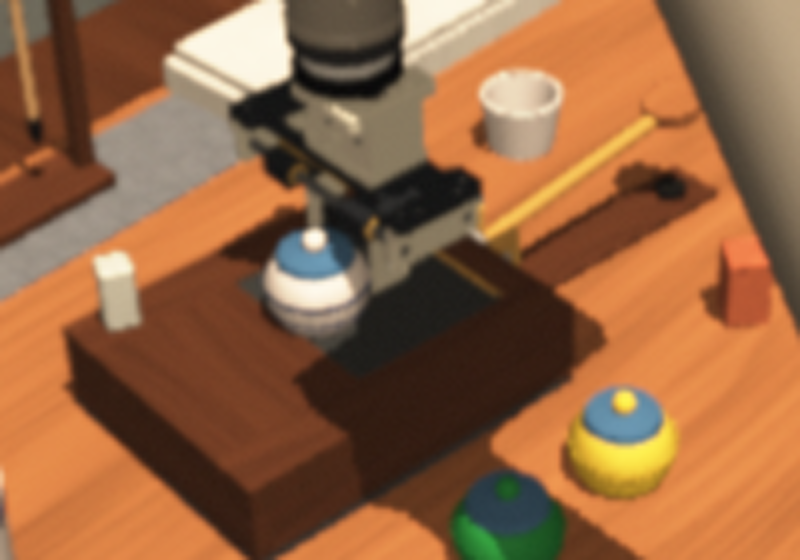

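View pics/wrist3.png

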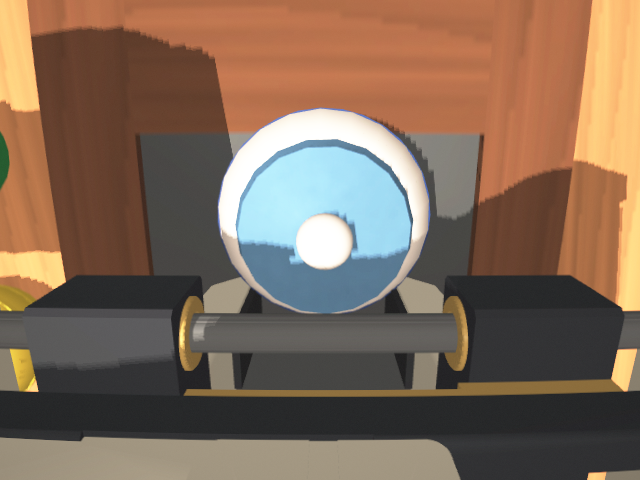

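```bash
python3 -m pendant '[[[9,0,0],0],[[19,0,0],0],[[29,0,1],0],[[39,0,1],0],[[49,0,1],0],[[59,0,1],0],[[68,0,1],0],[[76,0,1],0],[[81,0,1],0],[[84,0,1],0]]'
python3 - <<'E'
from h import *
delta([.0055,.153,.085])
b=np.load("b.npy")
cv2.imwrite("pics/wrist4.png",robot.read_camera("wrist")[:,:,::-1])
a=robot.read_camera("side")[190:330,200:400,::-1];cv2.imwrite("pics/si4z.png",cv2.resize(a,None,fx=4,fy=4,interpolation=cv2.INTER_CUBIC))
E
```

```text
time: 4.9
tool_pos: [0.5615, 0.1786, 0.0861]
tool_rot: [3.137, 0.0, 1.463]
contact_force: [-0.9, -4.6, 4.5]
opening: 0.0492
t 4.9 tool box mm [[  6.7 154.1  86.1]] F [-0.9 -4.6  4.5] open 0.0492
target [0.5601 0.1776 0.085 ] shift mm [-1.1 -1.2  1.1] turn deg -0.0
```

View pics/si4z.png

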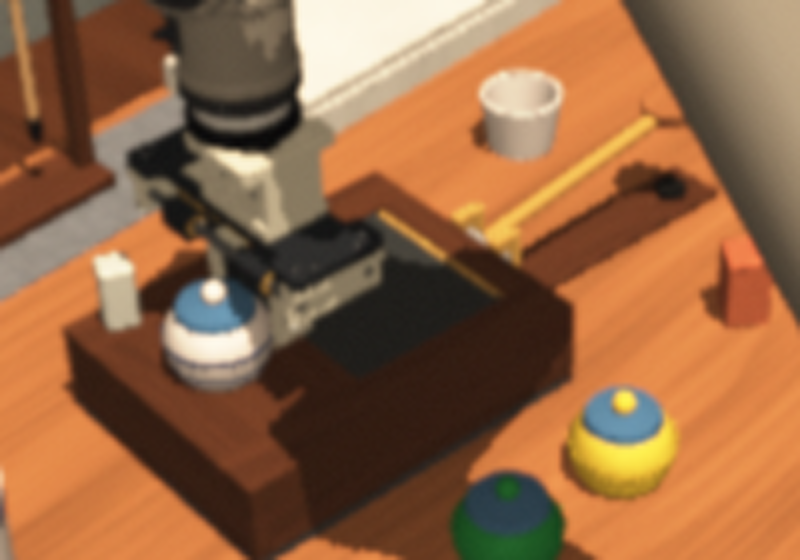

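View pics/wrist4.png

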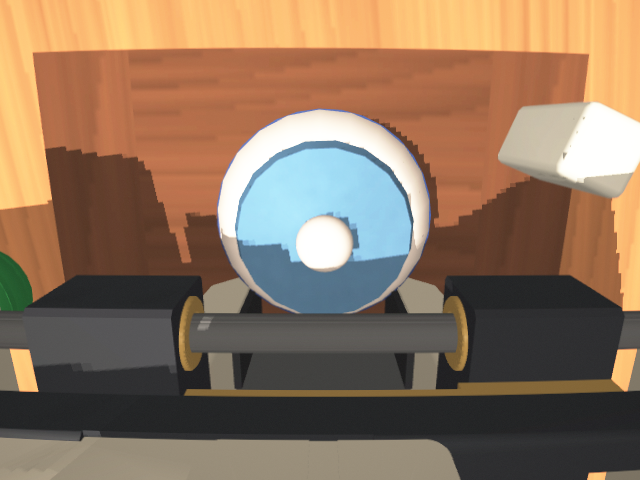

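Run:
```python
from h import *
b=np.load("b.npy");D=lambda p:np.array(p)/4+[200,190]
w=onplane("wrist",np.array((325,243)),.135);s=onplane("side",D((213,292)),.135)
print(w2box(b,np.r_[w,0])*1e3,w2box(b,np.r_[s,0])*1e3)
delta([.006,.10,.2]);delta([.003,-.15,.2])
```

```text
[[  7.24149573 190.39854914   0.        ]] [[ -1.1225601  193.63402484   0.        ]]
t 5.0 tool box mm [[  6.6 154.1  85.9]] F [ 0.3 -1.   1.4] open 0.0496
target [0.555  0.1249 0.2   ] shift mm [-5.400e+01 -1.000e-01 -1.142e+02] turn deg -0.1
t 5.0 tool box mm [[  6.6 154.1  85.9]] F [ 0.3 -1.   1.4] open 0.0496
target [ 0.5253 -0.1234  0.2   ] shift mm [-304.    -2.8 -114.3] turn deg -0.1
```

The jar stands at box y≈190 mm, so its foot spans 161–219 mm and is wholly on the deck. Next I'll back straight off, then lift.

```bash
python3 -m pendant '[[[-8,0,0],0],[[-25,0,0],0],[[-50,0,-5],0],[[-75,0,-25],0],[[-105,0,-50],0],[[-135,0,-75],0],[[-170,-1,-90],0],[[-205,-2,-95],0],[[-240,-3,-95],0],[[-275,-4,-95],0]]' 0 20
python3 -c "
from h import *
delta([.002,-.237,.125])"
```

```text
time: 5.83
tool_pos: [0.5265, -0.0962, 0.1811]
tool_rot: [3.136, -0.001, 1.462]
contact_force: [0.2, 0.1, -0.5]
opening: 0.0005
t 5.8333 tool box mm [[   1.4 -122.9  181.1]] F [ 0.2  0.1 -0.5] open 0.0005
target [ 0.515  -0.2098  0.125 ] shift mm [-114.2    0.5   55.9] turn deg -0.1
```

```bash
python3 -m pendant '[[[-30,1,10],0],[[-60,1,20],0],[[-90,1,30],0],[[-108,1,40],0],[[-114,1,50],0],[[-114,1,56],0],[[-114,1,56],0]]'
python3 - <<'E'
from h import *
delta([.002,-.238,.029])
cv2.imwrite("pics/wrist5.png",robot.read_camera("wrist")[:,:,::-1])
a=robot.read_camera("scene")[170:360,200:450,::-1];cv2.imwrite("pics/sc5z.png",cv2.resize(a,None,fx=3.1,fy=3.1,interpolation=cv2.INTER_CUBIC))
E
```

```text
time: 6.42
tool_pos: [0.5144, -0.2086, 0.1232]
tool_rot: [3.139, -0.003, 1.461]
contact_force: [0.7, 1.2, 0.9]
opening: 0.0005
t 6.4167 tool box mm [[   1.3 -235.9  123.2]] F [0.7 1.2 0.9] open 0.0005
target [ 0.5149 -0.2108  0.029 ] shift mm [-2.4  0.5 94.2] turn deg -0.1
```

View pics/sc5z.png

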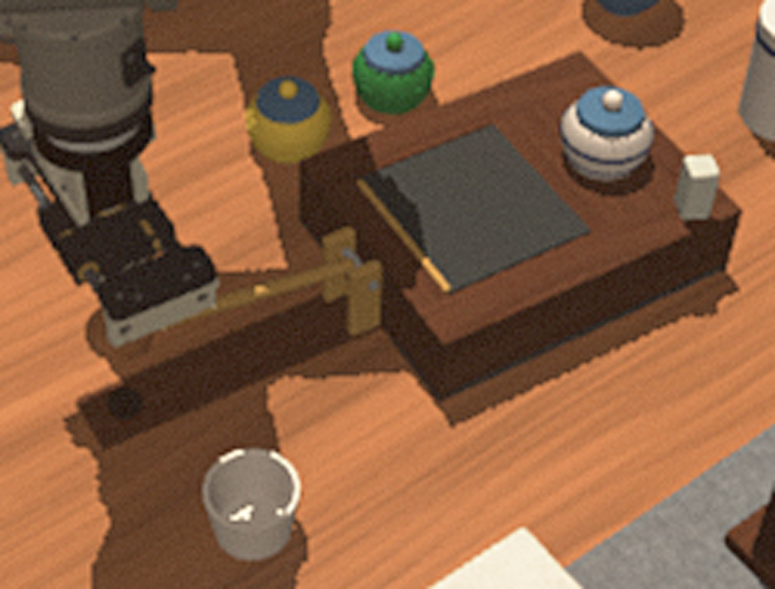

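View pics/wrist5.png

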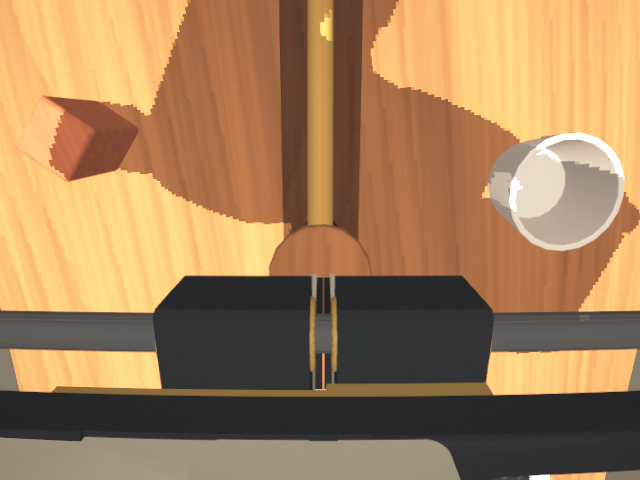

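Run:
```python
from h import *
b=np.load("b.npy")
for uv in((320,224),(270,268),(371,268)):print((w2box(b,np.r_[onplane("wrist",np.array(uv),.096),.096])*1e3).round(1))
```

```text
[[   1.6 -212.3   96. ]]
[[ -21.8 -233.3   96. ]]
[[  25.4 -233.4   96. ]]
```

```bash
python3 -m pendant '[[[0,0,10],0],[[0,0,18],0],[[0,0,24],0],[[-1,0,30],0],[[-1,0,36],0],[[-1,0,42],0],[[-2,0,48],0],[[-2,0,54],0],[[-2,0,60],0],[[-2,0,65],0]]'
python3 - <<'E'
from h import *
delta([.002,-.238,.029])
a=robot.read_camera("scene")[170:360,200:450,::-1];cv2.imwrite("pics/sc6z.png",cv2.resize(a,None,fx=3.1,fy=3.1,interpolation=cv2.INTER_CUBIC))
E
```

```text
time: 7.35
tool_pos: [0.5153, -0.2112, 0.0603]
tool_rot: [3.137, 0.0, 1.464]
contact_force: [-4.6, -4.1, 9.9]
opening: 0.0004
t 7.35 tool box mm [[   2.5 -238.4   60.3]] F [-4.6 -4.1  9.9] open 0.0004
target [ 0.5149 -0.2108  0.029 ] shift mm [ 0.4 -0.7 31.3] turn deg 0.0
```

View pics/sc6z.png

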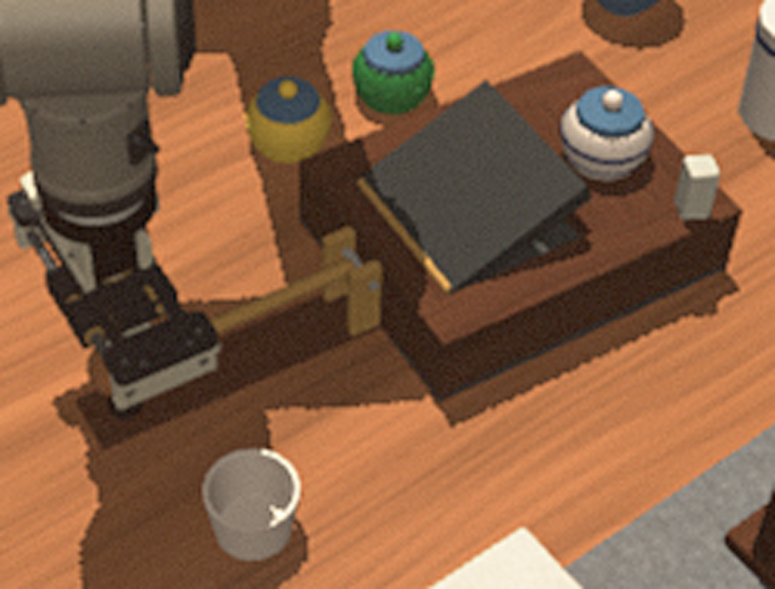

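The flap is rising and the jar is undisturbed. I'll press on towards the stop.

```bash
python3 -m pendant '[[[0,0,6],0],[[0,0,12],0],[[0,0,18],0],[[0,0,23],0],[[0,0,27],0],[[0,0,30],0],[[0,0,32],0],[[0,0,32],0],[[0,0,32],0]]'
python3 -c "
from h import *
delta([.002,-.238,.029])"
```

```text
time: 8.15
tool_pos: [0.5158, -0.2103, 0.03]
tool_rot: [3.136, -0.0, 1.464]
contact_force: [-6.4, 6.0, 27.1]
opening: 0.0002
t 8.15 tool box mm [[   2.9 -237.5   30. ]] F [-6.4  6.  27.1] open 0.0002
target [ 0.5149 -0.2108  0.029 ] shift mm [-0.5 -0.9  1. ] turn deg 0.0
```

Run:
```python
from h import *
b=np.load("b.npy")
im={n:np.ascontiguousarray(robot.read_camera(n)[:,:,::-1]) for n in("scene","side")}
edge=box2w(b,[[x,.132*np.cos(.83),.07+.132*np.sin(.83)] for x in(-.069,0.069)])
for n,(x0,y0,x1,y1),k in(("scene",(200,170,450,360),3.1),("side",(200,190,400,330),4)):
    a=cv2.resize(im[n][y0:y1,x0:x1],None,fx=k,fy=k,interpolation=cv2.INTER_CUBIC)
    p=((proj(n,edge)+.5-[x0,y0])*k).astype(int)
    cv2.line(a,tuple(map(int,p[0])),tuple(map(int,p[1])),(0,255,0),1)
    cv2.imwrite(f"pics/{n}7z.png",a)
    cv2.imwrite(f"pics/{n}7.png",im[n])
delta([.002,-.238,.029])
```

```text
t 8.25 tool box mm [[   2.9 -237.5   30. ]] F [-5.8  6.2 25.8] open 0.0007
target [ 0.5149 -0.2108  0.029 ] shift mm [-0.5 -0.9  1. ] turn deg 0.0
```

View pics/scene7z.png

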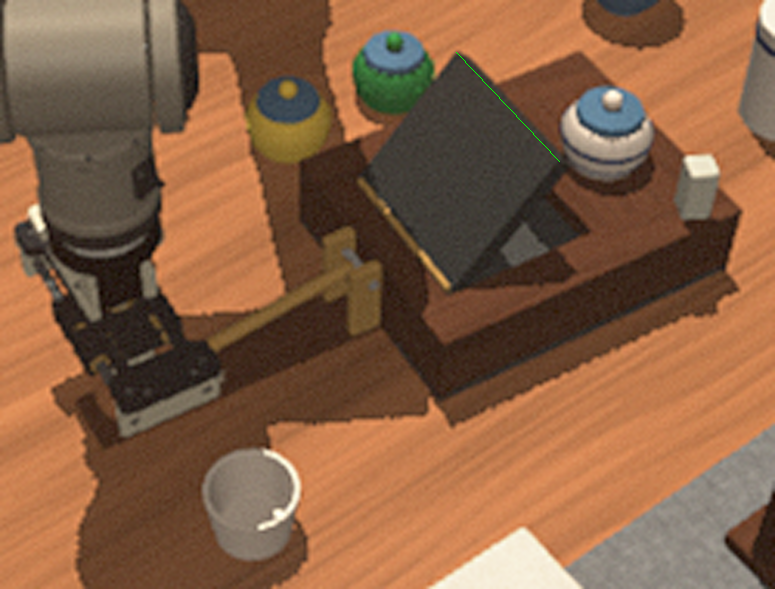

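View pics/side7z.png

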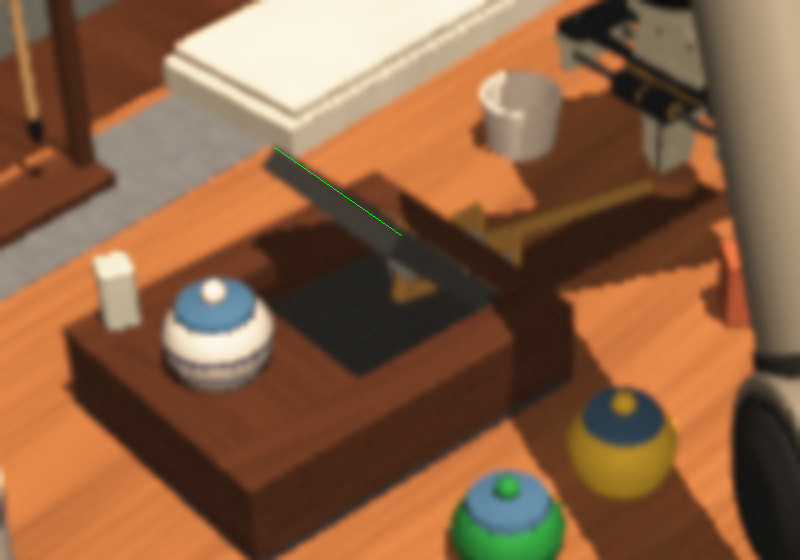

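The flap's edge lies on the line predicted for 0.83 rad. The lever is on its stop at about 26 N, the jar is upright on the deck, and nothing else has moved.

```bash
python3 -c "
from cell import robot
print(robot.hand_in());s=robot.observe();print(s['time'],s['tool_pos'],s['contact_force'])"
```

```text
the job is handed in; nothing more can be done
None
the job is handed in; nothing more can be done
```

The job is done and handed in at about 8.3 s, with the gripper still holding the lever down.

- **Jar:** I pushed it along the box between the partly open fingers, without gripping it. It stands upright on the deck at about box y = 190 mm, so its foot covers roughly 161–219 mm and is clear of the flap and the seal. The two cameras differed by about 8 mm on its sideways position (+7 mm against -1 mm) and by 3 mm along the box, both well inside the room available.
- **Lever:** I pressed the pad down with the closed fingertips until it met its stop, with the fingertips at z = 30 mm and about 26 N upward, against the 3–9 N needed to move it. The pad should be at about 29 mm when fully down, so the 1 mm difference is small.
- **Flap:** in both camera views its free edge lies on the line expected for 0.83 rad.
- **Other things:** in the close-up views of the box, the cup, both seals and the green and yellow look-alikes appeared unmoved. I did not check the things further away (ink stone, paperweight, tea bowl, brush pot) in the last pictures, but the arm did not go near them.

The robot gave no readings after the hand-in, so these checks are all from just before it.

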